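# Find and shim the rocking corner of a mixer plate

## Task

The lab mixer's plate rocks because one of its four feet is slack. With the fingertips, press down on the plate's corners one at a time until you find the one that sinks, then press the orange shim tab beside that corner down flat. Leave the other three tabs as they stand, do not lift or shift the plate, and leave everything else alone.

Things in the scene. Friction and masses are not known exactly. Their poses are not given: they have to be found in the camera images.
- stand: Fixed grey slab 210 (x) by 300 (y) by 10 mm on the bench; origin at the centre of its underside, x away from the robot, y left, yaw within 0.3. On it stand four rubber feet 26 mm high at x, y = +-75 mm and four orange shim tabs. One foot, a different one each run, not to be told by eye, is slack: it yields 4.5 mm on a soft spring.
- plate: Loose aluminium plate 190 x 190 x 10 mm, 1.6 kg with a low white mixer fastened at its middle (85 x 85 mm, its top 73 mm above the plate's underside); rests on the four feet, underside 36 mm and top face 46 mm above the bench. Origin at the centre of the underside; axes as the stand's.
- corner_a (a point): Point on the plate's top face above the front left foot (seen from the robot; front = nearer), a blue disc 20 mm across, 20 mm in from both edges. Press down here to try this corner: a sound one stays put, the slack one sinks about 4.5 mm under 6 N, throwing up its shim tab, and springs back when let go.
- corner_b (a point): Point on the plate's top face above the front right foot (seen from the robot; front = nearer), a blue disc 20 mm across, 20 mm in from both edges. Press down here to try this corner: a sound one stays put, the slack one sinks about 4.5 mm under 6 N, throwing up its shim tab, and springs back when let go.
- corner_c (a point): Point on the plate's top face above the rear left foot (seen from the robot; front = nearer), a blue disc 20 mm across, 20 mm in from both edges. Press down here to try this corner: a sound one stays put, the slack one sinks about 4.5 mm under 6 N, throwing up its shim tab, and springs back when let go.
- corner_d (a point): Point on the plate's top face above the rear right foot (seen from the robot; front = nearer), a blue disc 20 mm across, 20 mm in from both edges. Press down here to try this corner: a sound one stays put, the slack one sinks about 4.5 mm under 6 N, throwing up its shim tab, and springs back when let go.
- tab_a (a joint): Angle (rad) of the front left shim tab, an orange flap 22 mm wide, 6 mm thick: 0 = flat (hard stop, shim tight), 0.95 = fully up. Starts at 0.42 to 0.52; thrown up to about 0.8 when its corner sinks. Stays where left; under 1 N turns it. Hinge along the stand's x at x = -70, y = +90, 16 mm above the bench; the flap reaches 46 mm out to +y.
- tab_a_end (a point): Point on the upper face of the front left tab, 34 mm out from its hinge, moving with the tab: the place to press it down. When the tab is flat this point is 19 mm above the bench and 29 mm outside the plate's edge.
- tab_b (a joint): Angle (rad) of the front right shim tab, an orange flap 22 mm wide, 6 mm thick: 0 = flat (hard stop, shim tight), 0.95 = fully up. Starts at 0.42 to 0.52; thrown up to about 0.8 when its corner sinks. Stays where left; under 1 N turns it. Hinge along the stand's x at x = -70, y = -90, 16 mm above the bench; the flap reaches 46 mm out to -y.
- tab_b_end (a point): Point on the upper face of the front right tab, 34 mm out from its hinge, moving with the tab: the place to press it down. When the tab is flat this point is 19 mm above the bench and 29 mm outside the plate's edge.
- tab_c (a joint): Angle (rad) of the rear left shim tab, an orange flap 22 mm wide, 6 mm thick: 0 = flat (hard stop, shim tight), 0.95 = fully up. Starts at 0.42 to 0.52; thrown up to about 0.8 when its corner sinks. Stays where left; under 1 N turns it. Hinge along the stand's x at x = +70, y = +90, 16 mm above the bench; the flap reaches 46 mm out to +y.
- tab_c_end (a point): Point on the upper face of the rear left tab, 34 mm out from its hinge, moving with the tab: the place to press it down. When the tab is flat this point is 19 mm above the bench and 29 mm outside the plate's edge.
- tab_d (a joint): Angle (rad) of the rear right shim tab, an orange flap 22 mm wide, 6 mm thick: 0 = flat (hard stop, shim tight), 0.95 = fully up. Starts at 0.42 to 0.52; thrown up to about 0.8 when its corner sinks. Stays where left; under 1 N turns it. Hinge along the stand's x at x = +70, y = -90, 16 mm above the bench; the flap reaches 46 mm out to -y.
- tab_d_end (a point): Point on the upper face of the rear right tab, 34 mm out from its hinge, moving with the tab: the place to press it down. When the tab is flat this point is 19 mm above the bench and 29 mm outside the plate's edge.
- jar: Small clear jar with a green cap, 24 mm across, 30 mm high, standing on the plate between its two front corners; a bystander. Origin at the underside, centre.
- hexkey: Dark steel hex key 55 x 20 mm, 5 mm thick, lying on the slab between the two right tabs; a bystander. Origin at the underside, mid long leg.
- tipbox: Red tip box 120 x 85 x 60 mm to the left of the stand; a bystander. Origin at the underside, centre.
- tuberack: Green rack 90 x 140 x 58 mm with yellow-capped tubes, right of the stand; a bystander. Origin at the underside, centre.
- spinner: Round green mini centrifuge 110 mm across, 88 mm high, clear dome, beside the stand on the right; a bystander. Origin at the underside, centre.
- bottle: Amber bottle, 60 mm across, 130 mm high, blue cap, beside the stand on the left; a bystander. Origin at the underside, centre.

How it is judged:
By the outcome, as a careful person would: the job done as asked, in the order asked, and still so for the second after the job is handed in, with the robot touching nothing.
It also fails if it takes over 56 s, if anything falls off the work surface, if the arm or the gripper's body presses on something with over 40 N, if the wrist force passes 120 N, or if a joint passes its speed limit or range.

## Robot

A 6-joint arm with a two-finger parallel gripper is mounted at the origin on the work surface. World frame = base frame: x ahead of the robot, y to its left, z up, the work surface at z = 0. Lengths are in m, angles in rad, forces in N, time in s.
With the tool pointing down it reaches from about 0.3 to 0.875 m from the base axis. Payload 6.4 kg.
Tool frame: the origin (TCP) lies on the front face of the gripper's body, between the roots of the fingers; the fingertips stand 73 mm ahead of it and the grasp point (between the pads) lies ctrl.pinch_z ahead of it (ctrl.pinch_z is the distance from the TCP to the grasp point, in m); z points along the fingers, x is the direction in which the jaws open and shut, and the axes are right-handed (so a half turn about z gives the same grasp; the last joint's range is limited). The gripper opens to 85 mm and grips with 20 to 120 N. Pads are 22 mm wide; open, the fingers measure 114 mm over their backs; the gripper's body (76 mm by 85 mm) begins 54 mm behind the grasp point. The pads swing forward as they close: fully open they stand 13 mm farther back than shut.
Start: joints at [-1.333, 0.181, 1.607, -0, 1.354, -0.206], TCP at [0.247, -0.519, 0.304] pointing down, gripper open.
Joint ranges: [-2.99, 2.99], [-0.89, 2.07], [0.3, 2.58], [-1.14, 4.28], [0, 2.63], [-3.12, 3.12]. Speed limits (rad/s): [2.57, 2.57, 3.01, 3.14, 3.14, 3.14].

## Interface

Orientations are given as a unit quaternion [w, x, y, z].
In Python, from bench import ctrl gives the robot as it stands.
- The arm moves only by the tool move_arm, never from a script. Its argument "rows" is text: rows parted by semicolons, each of 7 numbers parted by spaces: the shift along the tool's x, y, z in cm, then the turn, a rotation vector about the tool's x, y, z in degrees, then the opening, from 0 (shut) to 1 (fully open). In form: x y z rx ry rz grip; .... A call has 1 to 20 rows; each row shifts and turns the commanded pose from where the row before left it, along the tool's axes as they then stand; what a row does not reach is not made up. A row lasts 1/10 s, in which the tool goes at most 50 mm and 8.59 degrees, less where a joint would pass 70% of its speed; a pose out of reach is approached as far as the arm can. A call with a gripper value outside its range is refused whole. The fingers move at their own pace and stop on an object; the grip force is fixed at half the most. Time passes only in rows, so rows that do not move let the fingers close. It gives the time, the measured TCP pose, the force and the opening at its end, in the units of the state.
- ctrl.get_obs(): the state, without advancing time (a new reading comes with each control period).
- ctrl.camera(name): name is "scene" or "side" or "wrist"; returns a dict with "color" (420x560x3 uint8, blue, green, red), "fx", "fy", "cx", "cy" (pixels), "k1" (the pictures are not rectified: a ray, as slopes to the right and down, at radius r is drawn at 1 + k1 r^2 times it, then the intrinsics apply), "rvec" (rotation vector, rad) and "tvec" (3), from world to camera coordinates, as OpenCV has them. Camera axes: x right, y down, z forward; pixel columns grow to the right and rows downward; lengths in m; the calibration is good to about 2 mm. A picture is of the moment at which its call begins. There is no depth.
- ctrl.hand_in(): hands the job in, once; it reports no verdict.
Trained networks look in the newest picture that a camera, given by its name, has taken for a name from the list of things; names that differ only in an ending like _2 or _b are one class to them, and where a whole thing is asked for, a point or a joint stands for the part that bears it (a point fixed in the world has none). Each returns a list of dicts, best first, with "confidence" (0 to 1); they miss things now and then, are a little off and sometimes report something else, mostly with a low value. They report only what shows in the picture. A call takes as long as a camera call.
- ctrl.look_for(camera, query): "bbox" ([left, top, right, bottom] in pixels, round what is visible of it).
- ctrl.trace(camera, query): "region" (420x560 bool, what is visible of it) and "bbox" ([left, top, right, bottom] in pixels, round what is visible of it).
The state is a dict: "time_s": time; "q": joint angles; "dq": joint speeds; "joint_efforts": joint torques, N m; "eef_pos": TCP position; "eef_rot": TCP orientation; "wrist_force": force on the tool from outside, world axes, zero at the start; "torque": the same for the moment, N m; "opening": opening from 0.0 (shut) to 1.0 (fully open).
Only numpy, scipy, OpenCV 4.12 (cv2) and the standard library are available. Lean on these libraries where they do the work, as an engineer would, in place of code of your own. Each camera call takes 0.05 s, during which the arm holds its last target.

## Working session

There is one attempt and no reset: what is moved stays moved. The work goes in short steps, Python scripts to look and compute and a tool call to move; the robot and the scene stay as the last step left them, time stands still between calls to the robot, and variables do not carry over. Pictures are saved under pics/ and viewed, and the job is handed in when it is done.

Besides the shell and the picture viewer there is one more tool, called after ">>>" as name(argument=value, ...), one argument or row to a line, values as JSON. move_arm: Moves the arm, as the interface text tells. Its arguments: {"type":"object","properties":{"rows":{"type":"string"}},"required":["rows"]}

```bash
ls; mkdir -p pics
python3 - <<'E'
from bench import ctrl
import cv2
o=ctrl.get_obs()
for k,v in o.items(): print(k,v)
print(ctrl.pinch_z)
for n in ["scene","side"]:
    c=ctrl.camera(n); cv2.imwrite(f"pics/{n}0.png",c["color"])
    print(n,{k:v for k,v in c.items() if k!="color"})
E
```

```text
pics
time_s 0.0
q [-1.33328787e+00  1.81543922e-01  1.60796204e+00  5.52827595e-05
  1.35381447e+00 -2.06277716e-01]
dq [-0.00078615  0.00162698 -0.00075276  0.00241412 -0.00151427 -0.00132583]
joint_efforts [-7.55452379e-05 -4.44876480e+01 -3.51334333e+01 -2.39293540e-04
  9.40700993e-03  4.19081277e-05]
eef_pos [ 0.24682452 -0.51887649  0.30300464]
eef_rot [-6.20626237e-04  8.45384554e-01 -5.34157475e-01 -6.01540808e-04]
wrist_force [-1.45808495  1.01516717 -0.2652588 ]
torque [ 0.01799142 -0.0325732   0.030238  ]
opening 1.0015328293189816
0.0539
scene {'fx': 496.5414468077668, 'fy': 496.5414468077668, 'cx': 276.8439860051097, 'cy': 204.1107513815624, 'k1': -0.0838884540354212, 'rvec': array([ 2.48278452,  0.83459691, -0.2276506 ]), 'tvec': array([-0.47571826, -0.25569292,  1.30765841])}
side {'fx': 474.9355594603447, 'fy': 474.9355594603447, 'cx': 286.61153612215355, 'cy': 216.7406983472709, 'k1': -0.12597511474011758, 'rvec': array([ 0.47679013, -2.72433925,  1.22115697]), 'tvec': array([0.52428114, 0.15671163, 0.96840167])}
```

View pics/scene0.png

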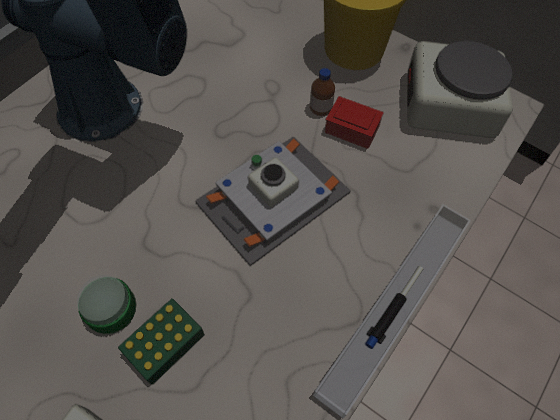

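View pics/side0.png

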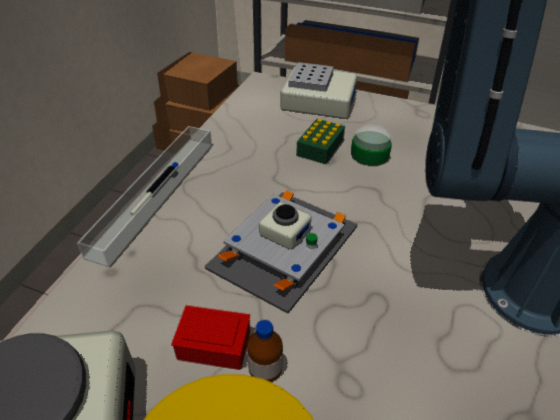

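The scene view shows the discs at about a(278,149), b(227,183), c(319,190) and d(268,228). In the side view they are at about a(296,268), b(~333,226), c(236,238) and d(276,201). I'll fit the plate pose to both.

```bash
cat > h.py <<'E'
import numpy as np, cv2
from scipy.optimize import least_squares
def proj(c,P):
    P=np.atleast_2d(np.asarray(P,float)); R,_=cv2.Rodrigues(np.array(c["rvec"])); Q=P@R.T+np.array(c["tvec"])
    s=Q[:,:2]/Q[:,2:]; r2=(s**2).sum(1,keepdims=True); s=s*(1+c["k1"]*r2)
    return s*[c["fx"],c["fy"]]+[c["cx"],c["cy"]]
def w(p,x,y,z): # stand->world
    C,S=np.cos(p[2]),np.sin(p[2]); return [p[0]+C*x-S*y,p[1]+S*x+C*y,z]
COR=dict(a=(-.075,.075),b=(-.075,-.075),c=(.075,.075),d=(.075,-.075))
def tabpt(p,k,ang,r=.034,t=.003):
    sx=-.07 if k in'ab' else .07; sy=1 if k in'ac' else -1
    # hinge z .016, upper face t above midline
    return w(p,sx,sy*(.09+r*np.cos(ang)-t*np.sin(ang)),.016+r*np.sin(ang)+t*np.cos(ang))
def blobs(img,kind):
    h=cv2.cvtColor(img,cv2.COLOR_BGR2HSV)
    m=cv2.inRange(h,(100,120,60),(130,255,255)) if kind=='b' else cv2.inRange(h,(5,170,110),(16,255,255))
    n,l,s,ce=cv2.connectedComponentsWithStats(m)
    return [(ce[i],s[i]) for i in range(1,n) if s[i][4]>12]
def pose(cams,seeds,p0):
    obs=[]
    for n,c in cams.items():
        B=blobs(c["color"],'b')
        for k,s in seeds[n].items():
            d=[np.linalg.norm(b[0]-s) for b in B]
            if not d: continue
            i=int(np.argmin(d))
            if d[i]<10: obs.append((c,k,B[i][0],n))
    f=lambda p:np.concatenate([(proj(c,w(p,*COR[k],.046))[0]-m) for c,k,m,n in obs])
    r=least_squares(f,p0,loss='soft_l1')
    for o,e in zip(obs,f(r.x).reshape(-1,2)): print(o[3],o[1],o[2].round(1),e.round(2))
    return r.x
E
python3 - <<'E'
from bench import ctrl
from h import *
import json
cams={n:ctrl.camera(n) for n in["scene","side"]}
seeds=dict(scene=dict(a=(278,149),b=(227,183),c=(319,190),d=(268,228)),side=dict(a=(296,268),b=(333,226),c=(236,238),d=(276,201)))
p=pose(cams,seeds,[.5,-.1,0]); print(p)
json.dump(list(p),open('pose.json','w'))
for k in'abcd':
    print(k,np.round(w(p,*COR[k],.046),4),"tabend",np.round(tabpt(p,k,.47),4))
for n in cams:
    for b in blobs(cams[n]["color"],'o'): print(n,b[0].round(1),b[1])
    for k in'abcd': print(n,k,[proj(cams[n],tabpt(p,k,a,.046))[0].round(1).tolist() for a in(0,.47,.8)])
    for q in ['tipbox','tuberack','spinner','bottle','jar']:
        for r in ctrl.look_for(n,q)[:1]: print(n,q,np.round(r['bbox']),r['confidence'])
for n in cams:
    c=cams[n]["color"][110:310,160:380]; cv2.imwrite(f"pics/{n}1.png",cv2.resize(c,None,fx=3,fy=3,interpolation=cv2.INTER_CUBIC))
E
```

```text
scene a [277.6 149.2] [-0.08  0.09]
scene b [226.7 182.4] [-0.    0.18]
scene c [319.7 190.4] [-0.11  0.04]
scene d [267.9 227.3] [-0.01  0.25]
side a [295.7 267.8] [-0.03  0.16]
side b [331.9 225.3] [0.15 0.19]
side c [235.9 238.3] [-0.18  0.07]
side d [275.2 200.5] [0.01 0.25]
[ 0.54016168  0.05961401 -0.23689952]
a [0.4849 0.1501 0.046 ] tabend [0.5    0.1917 0.0341]
b [0.4497 0.0043 0.046 ] tabend [ 0.4442 -0.0396  0.0341]
c [0.6307 0.1149 0.046 ] tabend [0.6361 0.1588 0.0341]
d [ 0.5955 -0.0309  0.046 ] tabend [ 0.5803 -0.0724  0.0341]
scene [292.3 144.8] [287 139  11  12  65]
scene [331.5 182.3] [326 176  12  13  76]
scene [214.4 196.7] [207 193  15   8  72]
scene [252.  239.1] [245 235  15   9  80]
scene a [[297.9, 144.7], [296.3, 140.8], [293.3, 139.8]]
scene b [[207.4, 204.6], [208.7, 198.4], [211.6, 193.4]]
scene c [[336.6, 181.4], [335.6, 178.0], [333.0, 177.4]]
scene d [[244.7, 247.5], [246.5, 241.6], [249.9, 236.5]]
scene tipbox [322. 100. 385. 147.] 0.57
scene tuberack [118. 298. 204. 382.] 0.9
scene spinner [ 79. 274. 136. 336.] 0.86
scene bottle [311.  70. 333. 117.] 0.57
scene jar [254. 156. 259. 167.] 0.6
side [287.4 195.1] [282 191  11   9  67]
side [339.1 217.1] [334 213  11  10  75]
side [226.7 254.9] [218 251  20  10 104]
side [282.8 283.7] [274 279  19  11 122]
side a [[276.5, 295.5], [278.4, 286.7], [281.2, 279.6]]
side b [[341.9, 218.4], [341.4, 213.2], [339.9, 211.8]]
side c [[220.4, 265.7], [221.6, 257.0], [224.2, 250.3]]
side d [[290.9, 196.6], [289.7, 191.4], [287.6, 189.7]]
side tipbox [169. 307. 253. 371.] 0.68
side tuberack [294. 120. 346. 164.] 0.94
side spinner [349. 123. 395. 167.] 0.58
side bottle [248. 318. 282. 381.] 0.96
side jar [308. 233. 318. 249.] 0.56
```

```bash
python3 - <<'E'
import cv2,numpy as np
a=[cv2.imread(f"pics/{n}1.png") for n in("scene","side")]
E
ls pics
```

```text
scene0.png
scene1.png
side0.png
side1.png
```

```bash
cat > d.py <<'E'
from bench import ctrl
from h import *
import json,sys
from scipy.spatial.transform import Rotation as Ro
p=json.load(open('pose.json'))
def delta(tip, yaw=None):
    o=ctrl.get_obs(); q=o['eef_rot']; R=Ro.from_quat([q[1],q[2],q[3],q[0]]).as_matrix()
    print('t',o['time_s'],'tip',np.round(o['eef_pos']+R[:,2]*.073,4),'tcp',np.round(o['eef_pos'],4),'F',np.round(o['wrist_force'],2),'op',round(o['opening'],3))
    yaw=p[2] if yaw is None else yaw
    Rt=np.array([[np.cos(yaw),np.sin(yaw),0],[np.sin(yaw),-np.cos(yaw),0],[0,0,-1]])
    print('rotvec deg tool',np.round(Ro.from_matrix(R.T@Rt).as_rotvec(degrees=True),2))
    d=np.array(tip)+Rt[:,2]*-.073-o['eef_pos']
    print('shift cm tool',np.round(R.T@d*100,2),'in target axes',np.round(Rt.T@d*100,2))
E
python3 - <<'E'
from d import *
c=w(p,*COR['b'],.16); delta(c)
for k in 'acd': print(k,[round(100*(COR[k][i]-COR['b'][i]),1) for i in(0,1)])
E
```

```text
t 0.7 tip [ 0.2469 -0.5193  0.2309] tcp [ 0.2469 -0.5193  0.3039] F [-0.52 -0.93  0.55] op 1.001
rotvec deg tool [  0.  -0. -51.]
shift cm tool [-38.58 -40.79   7.09] in target axes [  7.42 -55.66   7.09]
a [0.0, 15.0]
c [15.0, 15.0]
d [15.0, 0.0]
```

>>> move_arm(
  rows="-2.97 -3.14 0 0 0 0 0;-2.97 -3.14 0 0 0 0 0;-2.97 -3.14 0 0 0 0 0;-2.97 -3.14 0 0 0 0 0;-2.97 -3.14 0 0 0 0 0;-2.97 -3.14 0 0 0 0 0;-2.97 -3.14 0 0 0 0 0;-2.97 -3.14 0 0 0 0 0;-2.97 -3.14 0 0 0 0 0;-2.97 -3.14 0 0 0 0 0;-2.97 -3.14 0 0 0 0 0;-2.97 -3.14 0 0 0 0 0;-2.97 -3.14 0 0 0 0 0;0 0 0 0 0 -8.5 0;0 0 0 0 0 -8.5 0;0 0 0 0 0 -8.5 0;0 0 0 0 0 -8.5 0;0 0 0 0 0 -8.5 0;0 0 0 0 0 -8.5 0;0 0 0 0 0 0 0",
)

```text
time_s: 2.7
eef_pos: [0.4498, 0.0047, 0.304]
eef_rot: [0.0, 0.993, -0.118, 0.0]
wrist_force: [-0.4, -0.9, 0.2]
opening: 0.002
```

Run:
```python
from d import *
delta(w(p,*COR['b'],.052))
for n in("scene","side","wrist"): cv2.imwrite(f"pics/{n}2.png",ctrl.camera(n)["color"])
```

```text
t 2.7 tip [0.4498 0.0047 0.231 ] tcp [0.4498 0.0047 0.304 ] F [-0.43 -0.86  0.17] op 0.002
rotvec deg tool [-0.   -0.01  0.08]
shift cm tool [-1.00e-02  4.00e-02  1.79e+01] in target axes [-0.    0.04 17.9 ]
```

View pics/wrist2.png

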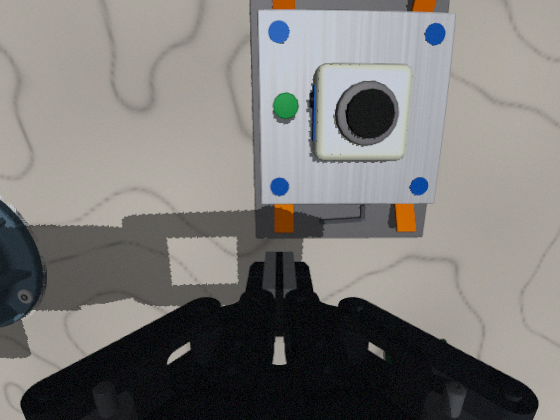

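>>> move_arm(
  rows="0 0.04 3 0 0 0 0;0 0 4 0 0 0 0;0 0 4 0 0 0 0;0 0 3 0 0 0 0;0 0 2 0 0 0 0;0 0 1 0 0 0 0;0 0 0.5 0 0 0 0;0 0 0 0 0 0 0;0 0 0 0 0 0 0",
)

```text
time_s: 3.75
eef_pos: [0.4505, 0.0041, 0.1299]
eef_rot: [0.0, 0.993, -0.118, 0.001]
wrist_force: [-0.9, -0.5, 0.2]
opening: 0.004
```

The wrist view shows the plate with discs at b(280,186), a(279,31), d(418,186) and c(435,34), and the jar at (285,105). The shut fingers sit below it, at about (280,270).

>>> move_arm(
  rows="0 0 0.4 0 0 0 0;0 0 0.4 0 0 0 0;0 0 0.1 0 0 0 0;0 0 0 0 0 0 0",
)

```text
time_s: 4.15
eef_pos: [0.4495, 0.0043, 0.1197]
eef_rot: [-0.0, 0.993, -0.118, -0.0]
wrist_force: [-0.5, 0.4, -0.8]
opening: 0.001
```

>>> move_arm(
  rows="0 0 0.1 0 0 0 0;0 0 0.1 0 0 0 0;0 0 0 0 0 0 0",
)

```text
time_s: 4.45
eef_pos: [0.4499, 0.0043, 0.1186]
eef_rot: [0.0, 0.993, -0.118, -0.0]
wrist_force: [-3.9, 0.4, 9.0]
opening: 0.004
```

>>> move_arm(
  rows="0 0 -0.3 0 0 0 0;0 0 -2 0 0 0 0;0 0 -4 0 0 0 0;0 -3 0 0 0 0 0;0 -4 0 0 0 0 0;0 -4 0 0 0 0 0;0 -3 0 0 0 0 0;0 -1 0 0 0 0 0;0 0 2 0 0 0 0;0 0 2 0 0 0 0;0 0 1 0 0 0 0;0 0 0.5 0 0 0 0;0 0 0 0 0 0 0;0 0 0 0 0 0 0",
)

```text
time_s: 5.85
eef_pos: [0.4854, 0.1498, 0.1266]
eef_rot: [-0.0, 0.993, -0.118, 0.0]
wrist_force: [0.2, -0.1, 0.4]
opening: 0.001
```

Run:
```python
from d import *
delta(w(p,*COR['a'],.046))
cams={n:ctrl.camera(n) for n in["scene","side"]}
seeds=dict(scene=dict(b=(227,183),c=(319,190),d=(268,228)),side=dict(b=(333,226),c=(236,238),d=(276,201)))
print(pose(cams,seeds,p))
for n in cams:
    for b in blobs(cams[n]["color"],'o'): print(n,b[0].round(1),b[1])
```

```text
t 5.85 tip [0.4855 0.1498 0.0536] tcp [0.4854 0.1498 0.1266] F [ 0.16 -0.13  0.42] op 0.001
rotvec deg tool [-0.02 -0.05 -0.02]
shift cm tool [-0.06 -0.02  0.76] in target axes [-0.06 -0.02  0.76]
scene b [226.7 182.4] [0.02 0.25]
scene c [319.7 190.4] [ 0.01 -0.02]
scene d [267.9 227.2] [0.14 0.32]
side b [331.9 225.3] [0.09 0.13]
side c [235.9 238.3] [-0.19  0.18]
side d [274.6 200.5] [0.45 0.23]
[ 0.54019542  0.05970147 -0.2345955 ]
scene [292.2 146.1] [287 142  11  10  58]
scene [331.4 182.3] [325 176  13  13  81]
scene [214.4 196.7] [207 193  16   9  75]
scene [252.2 239.3] [245 235  15  10  89]
side [338.9 217.1] [334 213  11  10  71]
side [226.8 255.1] [218 251  20  10 108]
side [282.8 283.8] [274 279  19  11 123]
```

Corner b is sound and the plate hasn't shifted. Next is corner a.

>>> move_arm(
  rows="0 0 0.4 0 0 0 0;0 0 0.3 0 0 0 0;0 0 0.1 0 0 0 0;0 0 0.1 0 0 0 0;0 0 0 0 0 0 0",
)

```text
time_s: 6.45
eef_pos: [0.4852, 0.1501, 0.1185]
eef_rot: [0.0, 0.993, -0.118, 0.0]
wrist_force: [-7.0, -1.9, 18.2]
opening: -0.002
```

>>> move_arm(
  rows="0 0 -0.4 0 0 0 0;0 0 -1.5 0 0 0 0;3 0 -1 0 0 0 0;4 0 0 0 0 0 0;4 0 0 0 0 0 0;3 0 0 0 0 0 0;1 0 0 0 0 0 0;0 0 1 0 0 0 0;0 0 1 0 0 0 0;0 0 0.4 0 0 0 0;0 0 0 0 0 0 0;0 0 0 0 0 0 0",
)

```text
time_s: 7.65
eef_pos: [0.63, 0.1153, 0.1218]
eef_rot: [0.0, 0.993, -0.118, -0.0]
wrist_force: [0.3, 0.7, -0.0]
opening: 0.004
```

Run:
```python
from d import *
delta(w(p,*COR['c'],.046))
```

```text
t 7.65 tip [0.63   0.1153 0.0488] tcp [0.63   0.1153 0.1218] F [ 0.29  0.68 -0.05] op 0.004
rotvec deg tool [0.01 0.04 0.04]
shift cm tool [0.07 0.02 0.28] in target axes [0.07 0.02 0.28]
```

>>> move_arm(
  rows="0.05 0 0.2 0 0 0 0;0 0 0.1 0 0 0 0;0 0 0.1 0 0 0 0;0 0 0 0 0 0 0",
)

```text
time_s: 8.05
eef_pos: [0.6314, 0.1148, 0.1181]
eef_rot: [-0.0, 0.993, -0.118, 0.0]
wrist_force: [-0.1, 0.8, 2.6]
opening: -0.003
```

>>> move_arm(
  rows="0 0 0.1 0 0 0 0;0 0 0.1 0 0 0 0;0 0 0 0 0 0 0",
)

```text
time_s: 8.35
eef_pos: [0.6315, 0.1149, 0.1163]
eef_rot: [-0.0, 0.993, -0.118, 0.0]
wrist_force: [-0.9, 1.7, 2.6]
opening: 0.0
```

>>> move_arm(
  rows="0 0 0.1 0 0 0 0;0 0 0.1 0 0 0 0;0 0 0 0 0 0 0",
)

```text
time_s: 8.65
eef_pos: [0.6316, 0.1149, 0.1144]
eef_rot: [-0.0, 0.993, -0.118, 0.001]
wrist_force: [0.2, 1.8, 6.2]
opening: -0.001
```

Run:
```python
from d import *
delta(w(p,*COR['c'],.046))
for n in("scene","side"):
    c=ctrl.camera(n)
    for b in blobs(c["color"],'o'): print(n,b[0].round(1),b[1])
    cv2.imwrite(f"pics/{n}3.png",cv2.resize(c["color"][110:310,160:380],None,fx=3,fy=3,interpolation=cv2.INTER_CUBIC))
```

```text
t 8.65 tip [0.6317 0.1149 0.0414] tcp [0.6316 0.1149 0.1144] F [0.18 1.81 6.15] op -0.001
rotvec deg tool [-0.03 -0.06  0.  ]
shift cm tool [-0.09  0.02 -0.46] in target axes [-0.09  0.02 -0.46]
scene [292.2 145.1] [287 139  11  13  77]
scene [213.8 197.1] [207 193  14   9  72]
scene [252.6 239.4] [245 234  16  11  99]
side [287.5 195. ] [283 191  10   9  65]
side [339.2 216.4] [334 213  11   9  56]
side [226.3 252.1] [220 250  16   6  56]
side [282.8 283.8] [274 279  19  11 122]
```

View pics/side3.png

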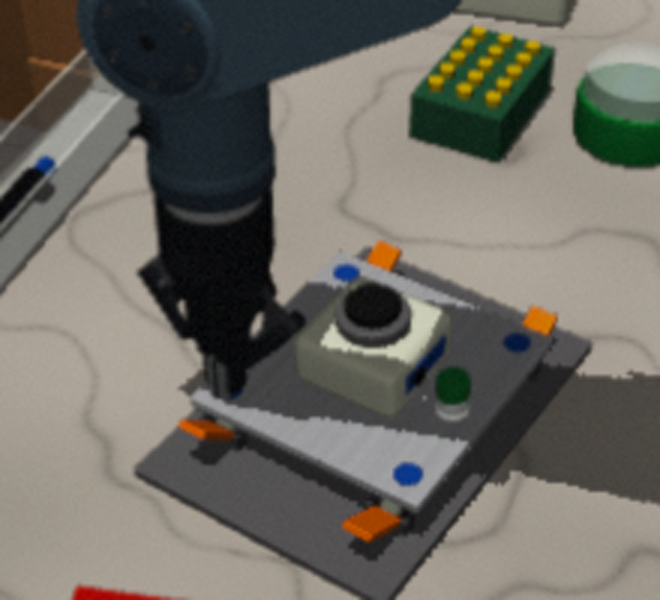

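>>> move_arm(
  rows="0 0 -0.2 0 0 0 0;0 0 -0.4 0 0 0 0;0 0 -2 0 0 0 0;0 0 -3 0 0 0 0;0 -1.5 0 0 0 0 0;-0.5 -2 0 0 0 0 0;0 -1.3 0 0 0 0 0;0 0 0 0 0 0 0;0 0 0 0 0 0 0",
)

```text
time_s: 9.65
eef_pos: [0.6372, 0.1627, 0.169]
eef_rot: [0.0, 0.993, -0.118, -0.001]
wrist_force: [0.1, 0.4, 0.3]
opening: -0.002
```

Run:
```python
from d import *
delta(tabpt(p,'c',0))
for n in("scene","side"):
    c=ctrl.camera(n)
    for b in blobs(c["color"],'o'): print(n,b[0].round(1),b[1])
    cv2.imwrite(f"pics/{n}4.png",cv2.resize(c["color"][110:310,160:380],None,fx=3,fy=3,interpolation=cv2.INTER_CUBIC))
```

```text
t 9.65 tip [0.6371 0.1626 0.096 ] tcp [0.6372 0.1627 0.169 ] F [0.06 0.36 0.3 ] op -0.002
rotvec deg tool [0.05 0.07 0.06]
shift cm tool [-0.01 -0.11  7.7 ] in target axes [-0.02 -0.11  7.7 ]
scene [292.2 145.2] [287 139  11  13  75]
scene [214.7 196.8] [207 193  16   9  82]
scene [252.4 239.4] [245 235  15  10  95]
side [287.4 195.1] [282 191  11   9  67]
side [339.  217.1] [334 213  11  10  70]
side [223.3 252.9] [219 251   9   5  21]
side [282.8 283.8] [274 279  19  11 123]
```

View pics/side4.png

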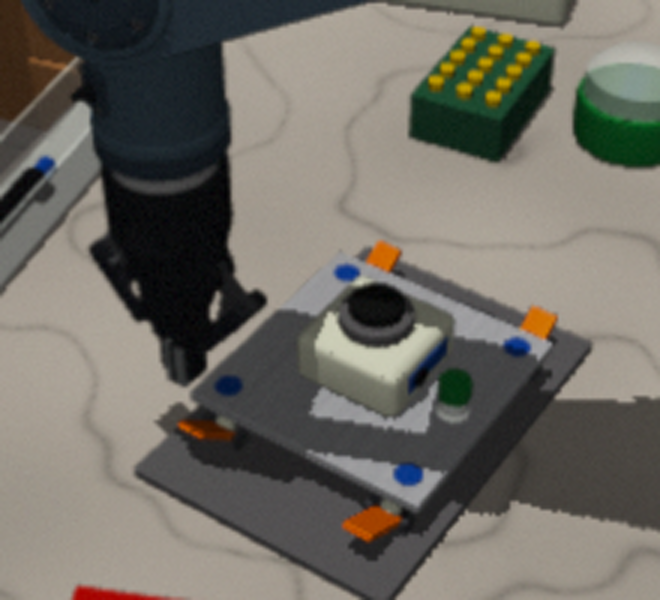

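View pics/scene4.png

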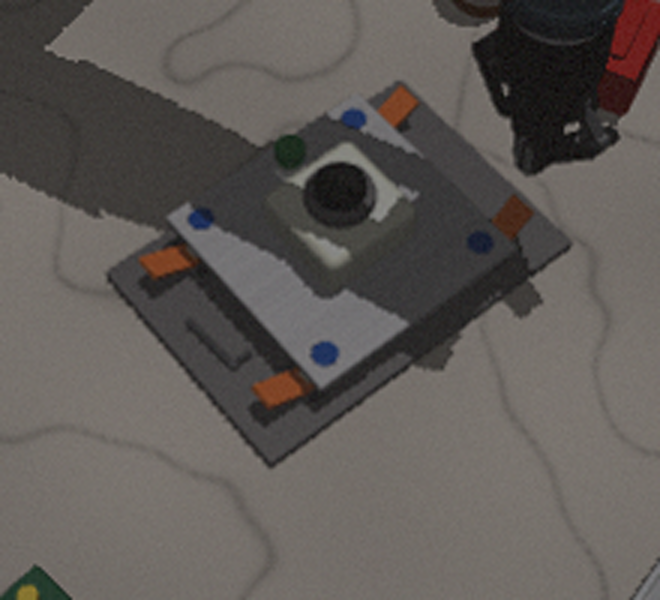

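Pressing corner c sank it by about 4.5 mm at 6 N and threw up tab c, which is at (205,428) in the side crop. The other tabs haven't moved. Now I'll press tab c flat.

>>> move_arm(
  rows="0 -0.1 2 0 0 0 0;0 0 1.5 0 0 0 0;0 0 0.7 0 0 0 0;0 0 0.7 0 0 0 0;0 0 0.7 0 0 0 0;0 0 0.7 0 0 0 0;0 0 0.5 0 0 0 0;0 0 0.4 0 0 0 0;0 0 0.2 0 0 0 0;0 0 0.1 0 0 0 0;0 0 0 0 0 0 0",
)

```text
time_s: 10.85
eef_pos: [0.6378, 0.1636, 0.0949]
eef_rot: [0.0, 0.993, -0.118, 0.0]
wrist_force: [-0.3, 0.3, -0.2]
opening: -0.001
```

>>> move_arm(
  rows="0 0 0.1 0 0 0 0;0 0 0.1 0 0 0 0;0 0 0 0 0 0 0",
)

```text
time_s: 11.15
eef_pos: [0.6378, 0.1635, 0.0929]
eef_rot: [0.0, 0.993, -0.118, 0.0]
wrist_force: [-0.1, 0.7, -0.4]
opening: -0.003
```

>>> move_arm(
  rows="0 0 0.1 0 0 0 0;0 0 0.05 0 0 0 0;0 0 0 0 0 0 0",
)

```text
time_s: 11.45
eef_pos: [0.6379, 0.1636, 0.0917]
eef_rot: [-0.0, 0.993, -0.118, 0.0]
wrist_force: [-0.3, -1.1, 2.6]
opening: -0.0
```

>>> move_arm(
  rows="0 0 0.1 0 0 0 0;0 0 0 0 0 0 0;0 0 0 0 0 0 0",
)

```text
time_s: 11.75
eef_pos: [0.638, 0.1636, 0.0914]
eef_rot: [0.0, 0.993, -0.118, 0.0]
wrist_force: [-3.2, -0.3, 7.4]
opening: -0.004
```

>>> move_arm(
  rows="0 0 -0.2 0 0 0 0;0 0 -1 0 0 0 0;0 0 -3 0 0 0 0;0 0 -4 0 0 0 0;0 0 -4 0 0 0 0;0 0 -4 0 0 0 0;0 0 -4 0 0 0 0;-3 0 0 0 0 0 0;-4 0 0 0 0 0 0;-4 0 0 0 0 0 0;-4 0 0 0 0 0 0;-4 0 0 0 0 0 0;-2 0 0 0 0 0 0;0 0 0 0 0 0 0;0 0 0 0 0 0 0;0 0 0 0 0 0 0",
)

```text
time_s: 13.35
eef_pos: [0.4348, 0.2126, 0.2928]
eef_rot: [-0.0, 0.993, -0.118, 0.001]
wrist_force: [-0.1, -0.5, 0.4]
opening: -0.003
```

Run:
```python
from d import *
cams={n:ctrl.camera(n) for n in["scene","side"]}
seeds=dict(scene=dict(a=(278,149),b=(227,183),c=(319,190),d=(268,228)),side=dict(a=(296,268),b=(333,226),c=(236,238),d=(276,201)))
print(p,pose(cams,seeds,p)); delta(tabpt(p,'c',0))
for n in cams:
    c=cams[n]
    for b in blobs(c["color"],'o'): print(n,b[0].round(1),b[1])
    cv2.imwrite(f"pics/{n}5.png",cv2.resize(c["color"][110:310,160:380],None,fx=3,fy=3,interpolation=cv2.INTER_CUBIC))
print('flat tab c corners',[proj(cams['side'],w(p,.07+s*.011,.09+.046,.019))[0].round(1) for s in(-1,1)])
```

```text
scene a [277.5 149.1] [-0.07  0.18]
scene b [226.7 182.4] [-0.05  0.18]
scene c [319.7 190.4] [-0.16  0.07]
scene d [267.8 227.3] [0.07 0.22]
side a [295.9 267.9] [-0.06  0.11]
side b [331.9 225.2] [0.21 0.33]
side c [235.9 238.3] [-0.12  0.11]
side d [275.3 200.5] [-0.05  0.23]
[0.5401616773520337, 0.05961401160488951, -0.2368995247251661] [ 0.54004389  0.05960515 -0.2361638 ]
t 13.45 tip [0.4347 0.2125 0.2194] tcp [0.4347 0.2125 0.2924] F [-0.03 -0.63 -0.08] op 0.001
rotvec deg tool [ 0.   -0.01 -0.05]
shift cm tool [20.84 -0.03 20.05] in target axes [ 2.084e+01 -1.000e-02  2.004e+01]
scene [292.2 145. ] [287 139  11  12  70]
scene [332.4 184.6] [327 181  12   9  47]
scene [214.4 196.7] [207 193  15   8  70]
scene [252.3 239.3] [245 235  15  10  81]
side [286.7 195.2] [282 190  10  10  57]
side [340.3 218.7] [336 215   9   8  32]
side [227.  259.8] [217 251  21  18 176]
side [282.8 283.8] [274 279  19  11 123]
flat tab c corners [array([224.6, 267.9]), array([216.3, 263.5])]
```

View pics/side5.png

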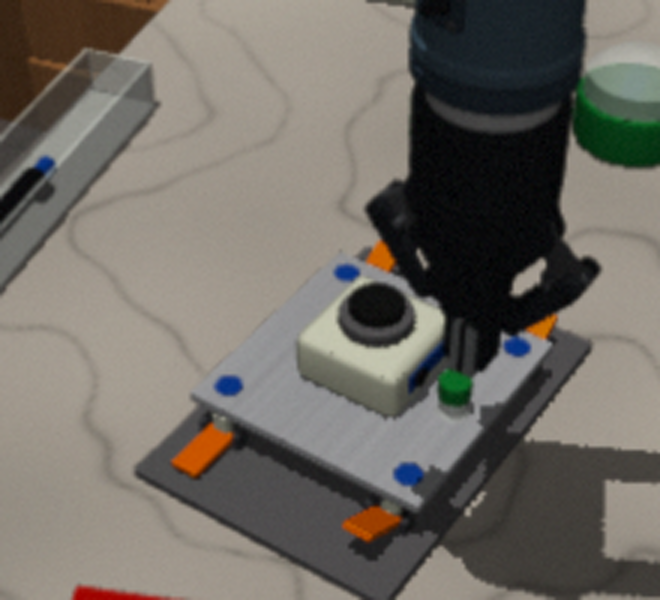

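View pics/scene5.png

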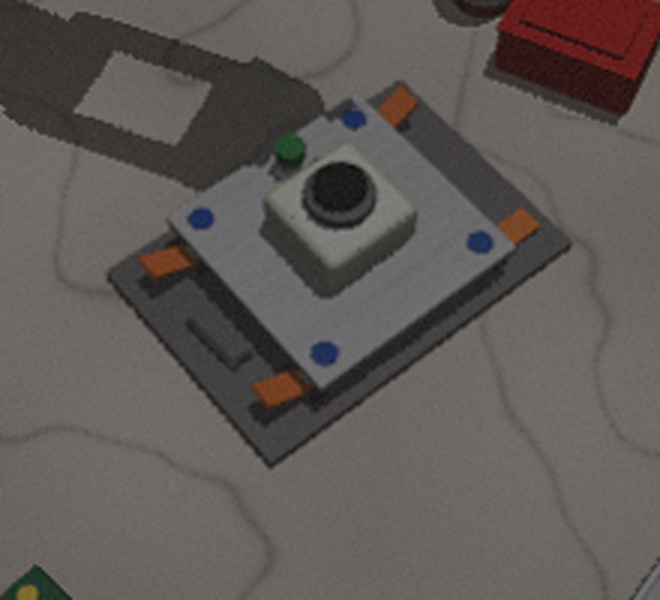

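Tab c lies flat: its lower edge reaches row 268 in the side view, against 267.9 predicted. Tabs a, b and d and the plate are unchanged. Handing in.

```bash
python3 -c "
from bench import ctrl
print(ctrl.hand_in())"
```

```text
the job is handed in; nothing more can be done
None
```

The rear left corner (c) was the slack one. I pressed its shim tab down flat and handed the job in at about 13.5 s.

- **Finding the corner:** I pressed front right (b) to about 9 N and front left (a) to about 18 N, and neither sank. Rear left (c) sank about 4.5 mm under 6 N and threw up its tab. I stopped there, so rear right (d) was not pressed.
- **Pressing the tab:** I pressed tab c down to its hard stop. The fingertips stopped about 18.5 mm above the bench, and the force rose sharply to about 7 N.
- **Last checks:** Tab c appears in the side view where a flat tab should be. The four disc positions put the plate back within about 0.1 mm and 0.001 rad of where it started. Tabs a and d sit where they were in both views. Tab b is unmoved in the scene view but was partly hidden by the gripper in the side view. The jar and hex key look undisturbed, and the arm was clear of everything.

No check failed. The press on corner a, at 18 N, went well past the 6 N needed.

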